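# Light the chopping board with the worktop spot lamp

## Robot

A 6-joint arm with a two-finger parallel gripper is mounted at the origin on a cart in front of the work surface, level with it; the furniture and walls round the work are solid. World frame = base frame: x ahead of the robot, y to its left, z up, the work surface at z = 0. Lengths are in mm, angles in rad, forces in N, time in s.
With the tool pointing down it reaches from about 300 to 775 mm from the base axis. Payload 14.6 kg.
Tool frame: the origin (TCP) lies on the centre line of the jaws, within the pads' length; the fingertips stand 19 mm ahead of it and the grasp point (between the pads) is the TCP (bot.tip_reach is the distance from the TCP to the fingertips, in mm); y points along the fingers, x is the direction in which the jaws open and shut, and the axes are right-handed (so a half turn about y gives the same grasp; the last joint's range is limited). The gripper opens to 85 mm and grips with 20 to 120 N. Pads are 22 mm wide; open, the fingers measure 114 mm over their backs; the gripper's body (76 mm by 85 mm) begins 54 mm behind the grasp point. The pads swing forward as they close: fully open they stand 13 mm farther back than shut.
Start: joints at [1.062, 0.3, 1.521, -0, 1.321, -0.067], TCP at [235.158, 497.182, 250.281] pointing down, gripper open.
Joint ranges: [-3.03, 3.03], [-0.79, 2.21], [0.23, 2.52], [-1.04, 4.18], [0, 3.07], [-2.55, 2.55]. Speed limits (rad/s): [2.22, 2.22, 2.57, 3.14, 3.14, 3.14].

## Interface

Orientations are given as a unit quaternion [w, x, y, z].
In Python, from rig import bot gives the robot as it stands. Calls block until the motion is done:
- bot.move_to(position, orientation): joint-space move of the TCP to a pose.
- bot.servo_line(position, attitude=None, speed=150, until_force=None): straight line of the TCP; attitude=None keeps the orientation; speed is the mean speed in mm/s. With until_force (N) it stops when the force on the tool has changed by that much, and returns True; else False.
- bot.move_joints(angles): joint-space move.
- bot.move_gripper(opening, grip_force=None): finger opening in mm; grip_force is the grip in N (None keeps the last); returns when the fingers have stopped.
- bot.dwell(seconds).
- bot.ik(position, orientation): joint angles nearest the present ones, or None.
- bot.read_state(): the state.
- bot.read_camera(name): name is "side" or "top"; returns a dict with "image" (400x640x3 uint8, blue, green, red), "depth" (400x640 float32, mm along the optical axis (not along the pixel's ray), 0 where there is no reading), "fovy" (degrees; the focal length in pixels is half the picture's height over the tangent of half this angle, whatever the lens; pixels are square), "cx", "cy" (the principal point, pixels), "eye" and "attitude" of the camera in the world. Camera axes: x right, y down, z forward; pixel columns grow to the right and rows downward; lengths in mm; the calibration is good to about 2 mm. A picture is of the moment at which its call begins.
A pose or a line that the arm cannot do raises bot.MotionError and nothing moves.
- bot.finish_job(): hands the job in, once; it reports no verdict.
The state is a dict: "clock": time; "joint_positions": joint angles; "qvel": joint speeds; "effort": joint torques, N m; "ee_pos": TCP position; "tool_rot": TCP orientation; "ft_force": force on the tool from outside, world axes, zero at the start; "moment": the same for the moment, N m; "grip_width": finger opening in mm.
Only numpy, scipy, OpenCV 4.12 (cv2) and the standard library are available. Lean on these libraries where they do the work, as an engineer would, in place of code of your own. Each camera call takes 0.05 s, during which the arm holds its last target. There are 200 camera calls.

## Task

Get the light ready for chopping: swing the spot lamp's head round and tilt it so that it points at the middle of the chopping board, and switch the lamp on by turning the round knob on its foot clockwise until it clicks over to its stop. Leave the board and everything else where they are, and let go of the lamp.

Things in the scene. Friction and masses are not known exactly. Their poses are not given: they have to be found in the camera images.
- lamp: Cordless worktop spot lamp: dark oblong weighted foot 192 x 82 x 22 mm, held fast on the worktop by its gel pad, with a slim bright post. Origin: underside of the foot, on the axis of the post, which is the swivel axis (upright, along z). The foot runs from the post in its own -x direction; the switch knob's axis lies 110 mm from the post axis along -x.
- lamp_arm (a joint): Swivel of the fork arm on the post, rad, range -0.6 to 2.6, stiff with friction (0.08 N m), stays where it is left. At 0 the arm points along the foot's own +x; grows anticlockwise seen from above. The fork (90 mm wide over its ends) carries the head's tilt axis 75 mm out from the post axis and 185 mm above the worktop.
- lamp_head (a joint): Tilt of the lamp head in the fork, rad, range -0.1 to 1.2, stiff with friction (0.08 N m), stays where it is left. At 0 the beam points straight down; it grows as the beam lifts outward, away from the post, in the direction in which the arm points.
- head_pivot (a point): Middle of the head, on the tilt axis and on the beam's axis. Axes of the head: the beam leaves along -z; y is the tilt axis (level); at tilt 0, x points outward along the arm. The head is an aluminium can 62 mm across, with the lens 47 mm from this point along -z and a ribbed rear grip (34 mm diameter, round) from 36 to 86 mm along +z.
- head_grip (a point): Point on the axis of the ribbed rear grip, 62 mm from the pivot along the head's +z (24 mm below the grip's end); same axes as head_pivot. Grip here across the 34 mm diameter with the tool along the head's axis; the fork's sides are at y = +-42 mm, level with the pivot, 6 mm thick either way.
- lamp_switch (a joint): Rotary switch knob on the foot, rad: 0 = off, 1.1 = on (end stop). Grows clockwise seen from above. An over-centre toggle spring resists (at most 0.12 N m) up to half throw (0.55 rad), then snaps the knob on; short of that it springs back to off.
- switch_grip (a point): Point on the upright axis of the black knob (43 mm diameter, 28 mm tall, top at z = 51.5 mm, 10 mm above this point, a white line on top).
- board: Maple chopping board lying flat, 205 (x) x 330 (y) x 20 mm, loose; origin in its underside, 16.5 mm off the middle (the middle lies at x = -16.5 mm).
- board_mid (a point): Middle of the board's upper face, 20 mm over the worktop.
- peeler: Peeler 170 x 25 x 18 mm with a black handle, lying on the board; bystander.
- salt_box: Round wooden salt box 70 mm across, 58 mm tall, behind the lamp; bystander.
- garlic: Garlic bulb, 60 mm, behind the lamp; bystander.
- tumbler: Clear glass tumbler, 81 mm across, 93 mm tall, left of the board; bystander.

How it is judged (in metres and radians):
At the end, for the whole second after the job is handed in: The axis of the beam passes the middle of the board's upper face within 30 mm across and along (measured square to the beam), the switch is over its click at the on stop (above 0.95 rad), the board lies within 20 mm of where it lay and nothing is held (x of board_mid in the frame of head_pivot between -0.03 and 0.03 m and y of board_mid in the frame of head_pivot between -0.03 and 0.03 m and z of board_mid in the frame of head_pivot below 0 m and value of joint lamp_switch above 0.95 rad and distance of board from where it was at the start of the episode below 0.02 m); the robot touches nothing.
It fails at once if the chopping board is pushed more than 20 mm (distance of board from where it was at the start of the episode above 0.02 m).
It fails at once if a bystander (peeler, salt box, garlic, tumbler) is moved more than 30 mm (distance of any of peeler, salt_box, garlic, tumbler from where it was at the start of the episode above 0.03 m).
It also fails if it takes over 51 s, if anything falls off the work surface, if the arm or the gripper's body presses on something with over 40 N, if the wrist force passes 120 N, or if a joint passes its speed limit or range.

## Working session

There is one attempt and no reset: what is moved stays moved. The work goes in short steps, each a Python script; the robot and the scene stay as the last script left them, time stands still between calls to the robot, and variables do not carry over. Pictures are saved under pics/ and viewed, about 8 in all and at most 12, crops included, and the job is handed in when it is done.

```bash
ls; mkdir -p pics; cat > h.py <<'E'
import numpy as np, cv2
from rig import bot
from scipy.spatial.transform import Rotation as R
def q2R(q): return R.from_quat([q[1],q[2],q[3],q[0]]).as_matrix()
def R2q(M):
    x,y,z,w=R.from_matrix(M).as_quat(); return [w,x,y,z]
def cam(n):
    c=bot.read_camera(n); c['f']=200/np.tan(np.radians(c['fovy'])/2); c['R']=q2R(c['attitude']); c['eye']=np.array(c['eye']); return c
def ray(c,u,v): return c['R']@np.array([(u-c['cx'])/c['f'],(v-c['cy'])/c['f'],1])
def onz(c,u,v,z):
    d=ray(c,u,v); return c['eye']+d*(z-c['eye'][2])/d[2]
def cloud(c):
    v,u=np.mgrid[0:400,0:640]; D=c['depth']
    P=np.stack([(u-c['cx'])/c['f']*D,(v-c['cy'])/c['f']*D,D],-1)
    return P@c['R'].T+c['eye']
def tool(yaw_x):  # tool down (y=-z world), jaw axis x at yaw
    x=np.array([np.cos(yaw_x),np.sin(yaw_x),0]); y=np.array([0,0,-1.]); return R2q(np.c_[x,y,np.cross(x,y)])
E
python3 - <<'E'
from h import *
for n in('top','side'):
    c=cam(n); cv2.imwrite(f'pics/{n}0.png',c['image']); print(n,c['fovy'],c['cx'],c['cy'],c['eye'],c['R'].round(3).tolist())
print(q2R(bot.read_state()['tool_rot']).round(3))
E
```

```text
pics
top 49.7813691797283 321.7672799410792 202.04243171166925 [ 320.92352228   -6.05430055 1417.83579455] [[-0.007, -0.983, 0.184], [-1.0, 0.006, -0.003], [0.002, -0.184, -0.983]]
side 47.499871422527775 320.4951429201778 200.67558447948517 [ 516.35971929 -857.69389607  819.32670257] [[0.999, -0.031, 0.024], [-0.038, -0.611, 0.79], [-0.01, -0.791, -0.612]]
[[ 0.428 -0.001 -0.904]
 [ 0.904 -0.001  0.428]
 [-0.001 -1.     0.   ]]
```

View pics/top0.png

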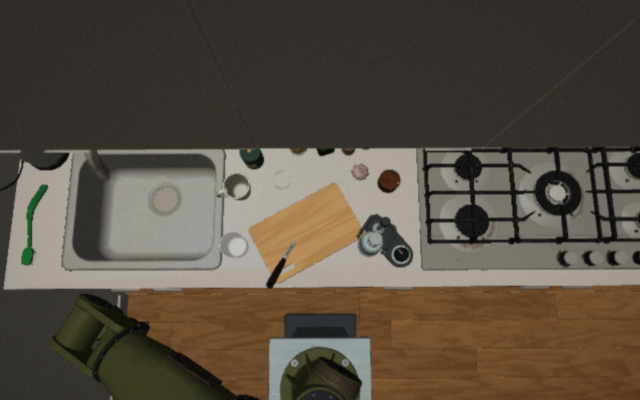

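View pics/side0.png

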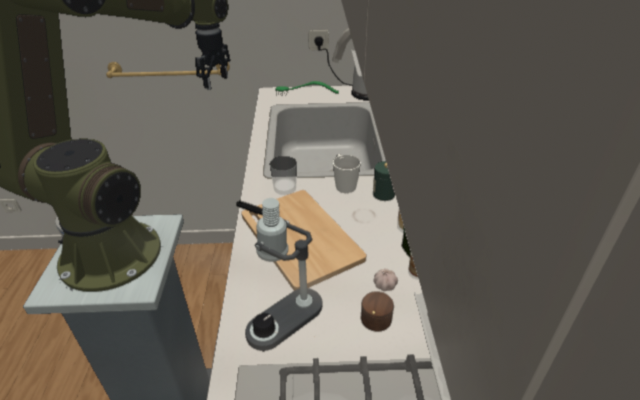

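The top view shows the board centred near (306,233), lamp head near (371,242), knob near (401,254) and post near (375,222). The side view shows the post base at (303,300), knob at (263,325) and head at (271,232), with the grip pointing up. Next I'll measure these.

```bash
python3 - <<'E'
from h import *
t=cam('top'); s=cam('side')
hsv=cv2.cvtColor(t['image'],cv2.COLOR_BGR2HSV)
m=cv2.inRange(hsv,(8,70,90),(25,255,255)); m[280:]=0; m[:170]=0
m=cv2.morphologyEx(m,cv2.MORPH_OPEN,np.ones((3,3)))
k=max(cv2.findContours(m,0,2)[0],key=cv2.contourArea)
pts=np.array([onz(t,u,v,20)[:2] for u,v in k[:,0]]).astype(np.float32)
r=cv2.minAreaRect(pts); print('board',r, cv2.boxPoints(r).round().tolist())
cv2.imwrite('pics/topm.png',m)
P=cloud(t);Q=cloud(s)
# lamp points from both clouds
for n,C,c in(('top',P,t),('side',Q,s)):
    im=c['image']; 
    box=(C[...,0]>250)&(C[...,0]<700)&(C[...,1]<20)&(C[...,1]>-330)&(c['depth']>0)
    for lo,hi in((17,27),(45,58),(60,120),(120,150),(150,185),(185,215),(215,260),(260,300)):
        w=box&(C[...,2]>lo)&(C[...,2]<hi)
        if w.sum(): print(n,lo,hi,w.sum(),C[w].mean(0).round(),np.ptp(C[w],axis=0).round(), np.argwhere(w).mean(0).round()[::-1])
# ceiling objects
w=(Q[...,2]>300)&(Q[...,1]<500)&(Q[...,1]>-600)&(Q[...,0]>300); print('hood', w.sum(), Q[w].min(0) if w.sum() else '')
w=(P[...,2]>300)&(P[...,0]>300)&(abs(P[...,1])<500); print('hoodtop', P[w].min(0), P[w].max(0))
a=cv2.resize(t['image'][190:290,340:440],(400,400),interpolation=cv2.INTER_CUBIC)
b=cv2.resize(s['image'][185:355,220:390],(400,400),interpolation=cv2.INTER_CUBIC)
cv2.imwrite('pics/crop.png',np.hstack([a,b]))
E
```

```text
board ((485.75323486328125, 41.864837646484375), (204.64573669433594, 329.0962219238281), 28.502521514892578) [[317.0, 138.0], [474.0, -152.0], [654.0, -54.0], [497.0, 235.0]]
top 17 27 2625 [500. -89.  21.] [331. 320.  10.] [346. 227.]
top 45 58 484 [ 575. -233.   52.] [308. 152.  13.] [391. 202.]
top 60 120 32 [ 560. -206.   78.] [181.  78.  60.] [384. 206.]
top 120 150 23 [ 426. -142.  145.] [95. 78. 29.] [367. 246.]
top 150 185 129 [ 435. -149.  170.] [117. 110.  35.] [370. 242.]
top 185 215 424 [ 459. -167.  195.] [113. 115.  30.] [377. 233.]
top 215 260 169 [ 425. -142.  223.] [56. 53. 44.] [370. 244.]
top 260 300 131 [ 435. -151.  269.] [32. 33. 15.] [375. 239.]
side 17 27 4420 [ 510. -137.   22.] [327. 324.  10.] [308. 285.]
side 45 58 862 [ 560. -242.   53.] [307. 161.  13.] [333. 310.]
side 60 120 213 [ 546. -209.   81.] [189. 116.  59.] [327. 288.]
side 120 150 160 [ 462. -185.  141.] [103.  64.  30.] [286. 262.]
side 150 185 369 [ 456. -181.  168.] [112.  93.  35.] [282. 251.]
side 185 215 939 [ 460. -182.  196.] [116. 114.  30.] [283. 241.]
side 215 260 474 [ 437. -163.  230.] [57. 51. 45.] [271. 223.]
side 260 300 222 [ 439. -157.  270.] [32. 36. 16.] [270. 205.]
hood 10683 [ 300.00010885 -599.99350939  458.35179832]
hoodtop [ 300.54217946 -499.99289153  467.96872739] [ 593.50132896  499.91597178 1417.83579455]
```

View pics/crop.png

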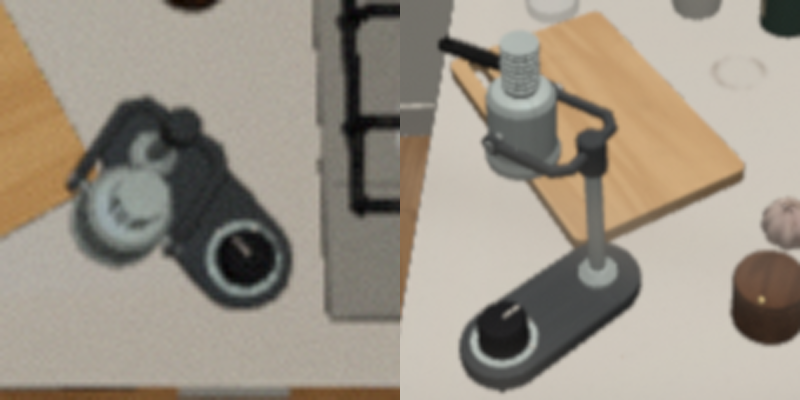

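The crops show the knob at top (401.2,254) with its white line, and the post top and hub at top (385.5,222). In the side view the post base is at (304,300) and the head is near tilt 0. I'll compute the geometry and check IK along the path.

```bash
python3 - <<'E'
from h import *
t=cam('top'); s=cam('side')
print('knob top', onz(t,401.2,254,51.5), onz(s,263.3,317.6,51.5))
print('post base', onz(s,304.1,299.7,25), onz(t,378.3,227.5,25))
def tri(a,ua,b,ub):
    d1,d2=ray(a,*ua),ray(b,*ub); A=np.c_[d1,-d2]; x=np.linalg.lstsq(A,b['eye']-a['eye'],rcond=None)[0]
    return (a['eye']+d1*x[0]+b['eye']+d2*x[1])/2, np.linalg.norm(A@x-(b['eye']-a['eye']))
print('hub', tri(t,(385.5,221.7),s,(301.6,240)))
print('bow')
for n,c in(('top',t),('side',s)):
    C=cloud(c)
    near=(abs(C[...,0]-438)<45)&(abs(C[...,1]+155)<45)
    for lo,hi in((262,280),(230,262)):
        w=near&(C[...,2]>lo)&(C[...,2]<hi); xy=C[w][:,:2].astype(np.float32)
        print(n,lo,w.sum(),cv2.minEnclosingCircle(xy),np.median(C[w],0), C[w][:,2].max())
    # knob & hub by cloud
    w=(C[...,2]>48)&(C[...,2]<55)&(np.hypot(C[...,0]-400,C[...,1]+260)<40); print('knob',cv2.minEnclosingCircle(C[w][:,:2].astype(np.float32)))
    w=(C[...,2]>205)&(C[...,2]<255)&(C[...,0]>475)&(C[...,0]<560)&(C[...,1]<-150)&(C[...,1]>-260)
    if w.any(): print('hub',C[w].mean(0),C[w].min(0),C[w].max(0))
    w=(C[...,2]>300)&(C[...,0]>300)&(abs(C[...,1])<400)&(c['depth']>0)
    for lo,hi in((300,480),(480,600),(600,2000)):
        q=C[w&(C[...,2]>lo)&(C[...,2]<hi)]
        if len(q): print('hood',lo,len(q),np.percentile(q,2,axis=0).round(),np.percentile(q,98,axis=0).round())
print(bot.read_state()['clock'])
E
```

```text
knob top [ 408.55955262 -259.49354293   51.5       ] [ 412.64087829 -256.06259766   51.5       ]
post base [ 497.05743182 -190.38466015   25.        ] [ 496.46969426 -193.38773171   25.        ]
hub (array([ 494.16631834, -189.85145175,  203.93165248]), np.float64(7.592495236929038))
bow
top 262 129 ((435.2953796386719, -151.2555389404297), 16.887603759765625) [ 434.83404894 -150.66263315  269.68714235] 275.55370463316035
top 230 28 ((432.96728515625, -148.2484893798828), 16.608734130859375) [ 424.54316451 -138.55349652  247.06937157] 261.61305550145767
knob ((408.0268859863281, -260.26776123046875), 21.65441131591797)
hood 480 676 [ 580. -382.  588.] [585. 375. 600.]
hood 600 84827 [ 584. -372.  625.] [ 586.  370. 1047.]
side 262 203 ((438.19720458984375, -152.80789184570312), 17.819026947021484) [ 438.7029822  -157.42207546  271.97622267] 274.8063317489879
side 230 195 ((437.8489074707031, -155.8216094970703), 16.234283447265625) [ 438.64993841 -164.9075156   246.69351953] 261.93348352562225
knob ((411.66632080078125, -264.4411926269531), 23.184633255004883)
hood 480 270 [ 582. -391.  591.] [587.  -2. 600.]
hood 600 1820 [ 587. -398.  602.] [587. -68. 695.]
0.3
```

Lamp geometry: knob (409,-260) and post (496.5,-191.5) are 111 mm apart, against the 110 mm given. The head is at azimuth 147°, and the target is azimuth 92.6° with tilt 0.77. The hood is only at x>580, z>585. I'll check IK for the whole plan.

```bash
cat >> h.py <<'E'
POST=np.array([496.5,-191.5]); KNOB=np.array([409.,-260.]); MID=np.array([485.8,41.9])
PH0,T0=np.radians(147),0.04
d=MID-POST; PH1=np.arctan2(d[1],d[0]); T1=np.arctan((np.hypot(*d)-75)/165)
def headpose(ph,t,L=62,sgn=1):
    e=np.array([np.cos(ph),np.sin(ph),0]); z=np.array([0,0,1.]); h=-np.sin(t)*e+np.cos(t)*z
    p=np.r_[POST,185]+75*e+L*h
    x=sgn*np.cross(h,e)/1.0; x/=np.linalg.norm(x)
    return p, R2q(np.c_[x,-h,np.cross(x,-h)])
E
python3 - <<'E'
from h import *
print(np.degrees(PH1),T1, bot.read_state()['clock'])
for sg in(1,-1):
    for f,L in((0,170),(0,62),(.25,62),(.5,62),(.75,62),(1,62),(1.08,62),(1,150)):
        p,q=headpose(PH0+f*(PH1-PH0),T0+f*(T1-T0),L,sg); j=bot.ik(p,q); print(sg,f,L,p.round(),None if j is None else np.round(j,2))
for a in range(-180,180,30):
    o=[bot.ik([*KNOB,46],tool(np.radians(a)+w)) for w in(0,-1.15)]; print(a,[None if j is None else np.round(j,2)[[0,3,4,5]] for j in o])
E
```

```text
92.62483244897835 0.7657654055887079 0.3
1 0 170 [ 439. -154.  355.] [-0.42  0.07  1.56  0.01  1.56  1.73]
1 0 62 [ 436. -152.  247.] [-0.42  0.12  1.74  0.01  1.31  1.73]
1 0.25 62 [ 454. -147.  245.] [-0.43  0.25  1.61  0.08  1.49  1.94]
1 0.5 62 [ 471. -148.  242.] [-0.48  0.35  1.52  0.22  1.62  2.12]
1 0.75 62 [ 485. -152.  237.] [-0.54  0.43  1.47  0.39  1.69  2.27]
1 1 62 [ 495. -160.  230.] [-0.62  0.47  1.48  0.58  1.7   2.39]
1 1.08 62 [ 497. -162.  227.] [-0.65  0.48  1.5   0.65  1.69  2.42]
1 1 150 [ 498. -220.  293.] [-0.7   0.5   1.3   0.56  1.87  2.42]
-1 0 170 [ 439. -154.  355.] [-0.42  0.07  1.56  0.01  1.56 -1.41]
-1 0 62 [ 436. -152.  247.] [-0.42  0.12  1.74  0.01  1.31 -1.41]
-1 0.25 62 [ 454. -147.  245.] [-0.43  0.25  1.61  0.08  1.49 -1.2 ]
-1 0.5 62 [ 471. -148.  242.] [-0.48  0.35  1.52  0.22  1.62 -1.02]
-1 0.75 62 [ 485. -152.  237.] [-0.54  0.43  1.47  0.39  1.69 -0.87]
-1 1 62 [ 495. -160.  230.] [-0.62  0.47  1.48  0.58  1.7  -0.75]
-1 1.08 62 [ 497. -162.  227.] [-0.65  0.48  1.5   0.65  1.69 -0.72]
-1 1 150 [ 498. -220.  293.] [-0.7   0.5   1.3   0.56  1.87 -0.72]
-180 [array([-0.64, -0.  ,  0.83,  2.5 ]), None]
-150 [array([-0.64, -0.  ,  0.83,  1.98]), None]
-120 [array([-0.64, -0.  ,  0.83,  1.45]), None]
-90 [array([-0.64, -0.  ,  0.83,  0.93]), array([-0.64, -0.  ,  0.83,  2.08])]
-60 [array([-0.64, -0.  ,  0.83,  0.41]), array([-0.64, -0.  ,  0.83,  1.56])]
-30 [array([-0.64, -0.  ,  0.83, -0.12]), array([-0.64, -0.  ,  0.83,  1.03])]
0 [array([-0.64, -0.  ,  0.83, -0.64]), array([-0.64,  0.  ,  0.83,  0.51])]
30 [array([-0.64, -0.  ,  0.83, -1.17]), array([-0.64, -0.  ,  0.83, -0.02])]
60 [array([-0.64, -0.  ,  0.83, -1.69]), array([-0.64, -0.  ,  0.83, -0.54])]
90 [array([-0.64, -0.  ,  0.83, -2.21]), array([-0.64, -0.  ,  0.83, -1.06])]
120 [None, array([-0.64, -0.  ,  0.83, -1.59])]
150 [None, array([-0.64, -0.  ,  0.83, -2.11])]
```

```bash
python3 - <<'E'
from h import *
bot.move_gripper(70)
p,q=headpose(PH0,T0,170,-1); bot.move_to(p,q)
p,q=headpose(PH0,T0,66,-1); print(bot.servo_line(p,q,speed=100,until_force=8))
bot.move_gripper(0,grip_force=40)
s=bot.read_state(); print(s['clock'],s['ee_pos'],s['grip_width'],s['ft_force'],s['moment'])
t=cam('top');s=cam('side')
cv2.imwrite('pics/g1.png',np.hstack([cv2.resize(c['image'][r[0]:r[0]+150,r[1]:r[1]+150],(400,400)) for c,r in((t,(170,300)),(s,(160,210)))]))
E
```

```text
False
4.6667 [ 435.93291092 -152.12224961  251.30704247] 32.80440933792488 [-0.30546657  0.56097584  4.85970801] [0.11179391 0.02337479 0.00722387]
```

View pics/g1.png

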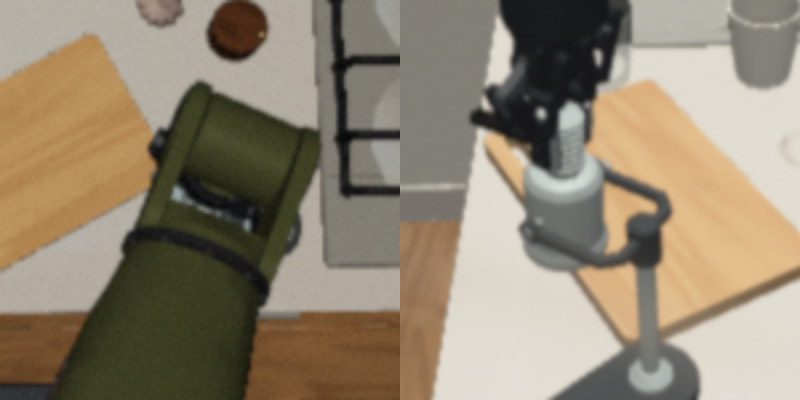

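The jaws hold the ribbed grip at 32.8 mm, in line with the head's axis. Now I'll swing and tilt in small steps while watching the force.

```bash
python3 - <<'E'
from h import *
N=10
for i in range(1,N+1):
    f=i/N
    p,q=headpose(PH0+f*(PH1-PH0),T0+f*(T1-T0),66,-1); bot.servo_line(p,q,speed=35)
    s=bot.read_state(); F=np.array(s['ft_force']); print(i,round(s['clock'],1),F.round(1),np.round(s['moment'],2),round(s['grip_width'],1))
    if np.linalg.norm(F)>50: print('STOP');break
s=cam('side')
cv2.imwrite('pics/g2.png',cv2.resize(s['image'][130:330,190:440],(750,600)))
E
```

```text
1 5.2 [-0.2 -0.5  6.7] [ 0.07 -0.02 -0.05] 33.2
2 5.5 [ 0.1 -3.8  4.6] [-0.15 -0.13 -0.16] 33.2
3 5.9 [-0.8 -4.1  4.8] [-0.37 -0.2  -0.18] 33.4
4 6.2 [-3.2 -6.3  4.2] [-0.6  -0.18 -0.04] 33.1
5 6.6 [-4.4 -8.2  2.8] [-0.72 -0.1  -0.03] 32.9
6 6.9 [-4.7 -6.3  4.1] [-0.54 -0.01  0.16] 33.5
7 7.2 [-7.5 -6.6  5.7] [-0.49  0.27  0.33] 33.4
8 7.6 [-9.2 -5.9  5.8] [-0.15  0.37  0.54] 33.4
9 7.9 [-11.7  -6.8   6.5] [-0.29  0.42  0.74] 33.0
10 8.2 [-13.   -6.7   7. ] [-0.09  0.49  1.04] 33.0
```

View pics/g2.png

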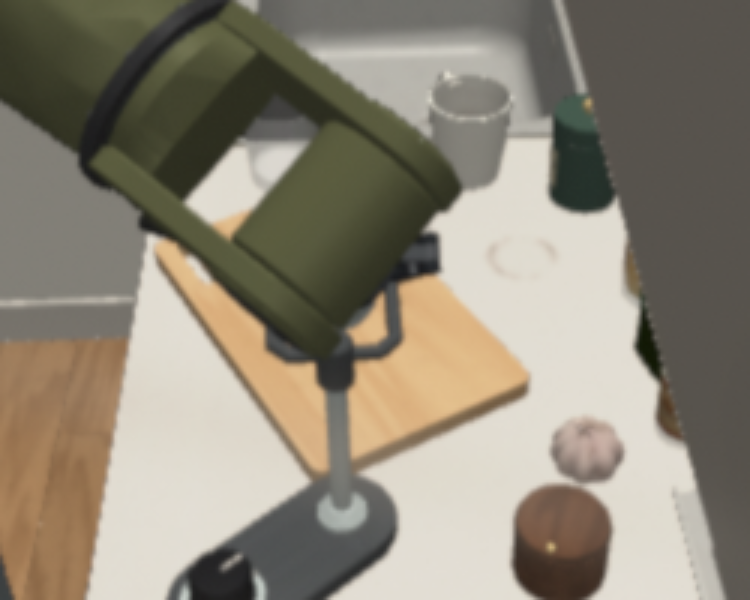

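The fork now points along the board with no collision. I'll let go, back off along the axis, and measure.

```bash
python3 - <<'E'
from h import *
bot.move_gripper(56)
p,q=headpose(PH1,T1,150,-1); bot.servo_line(p,q,speed=120)
a=0.35
bot.move_to([330,-210,330],tool(a+np.pi/6))
t=cam('top');s=cam('side'); print(bot.read_state()['clock'])
cv2.imwrite('pics/g3.png',np.hstack([cv2.resize(c['image'][r[0]:r[0]+150,r[1]:r[1]+150],(400,400),interpolation=cv2.INTER_CUBIC) for c,r in((t,(170,300)),(s,(160,210)))]))
np.savez('after.npz',t=cloud(t),s=cloud(s),ti=t['image'],si=s['image'])
E
```

```text
10.3833
```

View pics/g3.png

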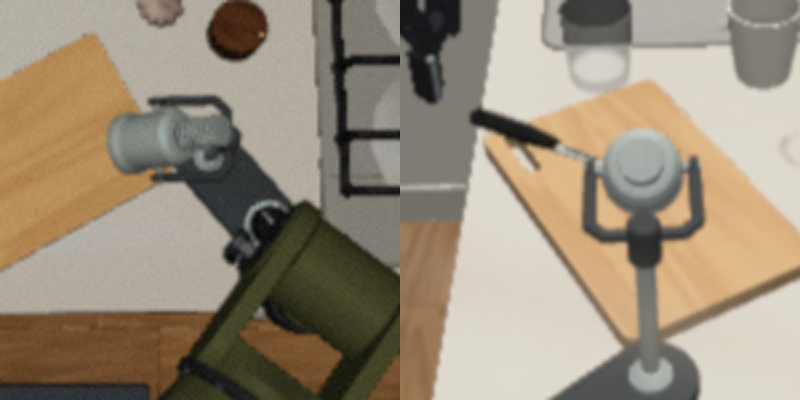

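The side view shows the grip's end disc at about (300.7,220), with the head over the fork and the beam toward the board. I'll take the axis from the disc's centre and normal.

```bash
python3 - <<'E'
from h import *
D=np.load('after.npz')
e=np.array([np.cos(PH1),np.sin(PH1),0]);lat=np.cross([0,0,1],e);O=np.r_[POST,0]
p,_=headpose(PH1,T1,86); h=(p-np.r_[POST,185]-75*e)/86
print('expected end',p.round(1),'h',h.round(3))
for n in'st':
    C=D[n]; w=(np.linalg.norm(C-p,axis=-1)<30)&(((C-p)@h)>-8)
    q=C[w]
    if len(q)<20: print(n,len(q));continue
    xy=np.c_[(q-p)@lat,(q-p)@np.cross(h,lat)].astype(np.float32)
    (cx,cy),r=cv2.minEnclosingCircle(xy); ctr=p+cx*lat+cy*np.cross(h,lat)
    inn=q[np.hypot(xy[:,0]-cx,xy[:,1]-cy)<14]; N=np.linalg.svd(inn-inn.mean(0))[2][2]; N*=np.sign(N@h)
    ctr+=h*((inn-ctr)@h).mean()
    print(n,len(q),'r',r,'ctr',ctr.round(1),'normal',N.round(3))
    # axis through ctr and nominal geometry: azimuth, tilt from ctr
    d=ctr[:2]-POST
    print('  end: radial',d@e[:2],'lateral',d@lat[:2],'z',ctr[2])
    # can: points with radius 25..36 about expected axis at pivot level
    piv=p-86*h; v=C-piv; al=v@h; rr=np.linalg.norm(v-al[...,None]*h,axis=-1)
    w=(abs(al)<44)&(rr<42)&(abs(v@lat)<36); 
    qq=C[w]; print('  can pts',w.sum(),'rad median',np.median(rr[w]),'lat range',np.percentile((qq-piv)@lat,[2,98]))
    for lo,hi in((-44,-15),(-15,15),(15,35),(42,80)):
        ww=(al>lo)&(al<hi)&(rr<42)&(abs(v@lat)<36)
        if ww.sum()>15: print('   ',lo,hi,ww.sum(),np.median(rr[ww]).round(1),np.percentile(v[ww]@lat,[3,97]).round(1))
E
```

```text
expected end [ 495.8 -176.1  247. ] h [ 0.032 -0.692  0.721]
s 233 r 16.711212158203125 ctr [ 496.  -177.1  248.5] normal [ 0.016 -0.702  0.712]
  end: radial 14.42244455437384 lateral -0.15083800256250493 z 248.49991208641825
  can pts 563 rad median 27.01016641925376 lat range [-33.77133349  34.92712039]
    -44 -15 83 31.5 [-34.3  29.8]
    -15 15 40 31.6 [-35.2  35.1]
    15 35 277 27.4 [-29.6  28.4]
    42 80 44 16.9 [-15.8  13.3]
t 94 r 17.01772689819336 ctr [ 493.  -174.9  246.7] normal [ 0.007 -0.641  0.767]
  end: radial 16.77884836898883 lateral 2.7221205234528045 z 246.68093362728052
  can pts 621 rad median 30.28841440127189 lat range [-30.87601731  32.01170447]
    -44 -15 194 31.8 [-28.3  31.7]
    -15 15 177 30.6 [-31.1  32.1]
    15 35 221 27.6 [-27.6  30.1]
    42 80 133 16.2 [-12.4  18.8]
```

The head is on target to about 0.02 rad, well inside tolerance. Now the knob.

```bash
python3 - <<'E'
from h import *
a=np.radians(60)
bot.move_gripper(72)
bot.move_to([*KNOB,150],tool(a))
print(bot.servo_line([*KNOB,47],tool(a),speed=60,until_force=8))
bot.move_gripper(0,grip_force=50)
s=bot.read_state(); print(s['clock'],s['ee_pos'],s['grip_width'],s['ft_force'],s['moment'])
z=s['ee_pos'][2]
if 38<s['grip_width']<48:
    for w in np.linspace(0,1.12,8)[1:]:
        bot.servo_line([*KNOB,z],tool(a-w),speed=20)
        s=bot.read_state(); print(round(w,2),round(s['clock'],1),np.round(s['ft_force'],1),np.round(s['moment'],2),round(s['grip_width'],1))
    bot.move_gripper(72); bot.servo_line([*KNOB,150],speed=100)
    bot.move_to([330,-60,330],tool(0.35))
    t=cam('top');s=cam('side'); print(bot.read_state()['clock'])
    cv2.imwrite('pics/g4.png',np.hstack([cv2.resize(c['image'][r[0]:r[0]+150,r[1]:r[1]+150],(400,400),interpolation=cv2.INTER_CUBIC) for c,r in((t,(170,320)),(s,(210,210)))]))
E
```

```text
False
13.7667 [ 408.53840918 -261.38172392   47.89790001] 41.65945332206668 [-11.83279507  -9.36707752  12.30043064] [-1.77548862  2.11045757 -0.1818625 ]
0.16 14.1 [ -5.2 -10.5  -0.1] [-1.86  1.01  0.06] 41.1
0.32 14.4 [-3.3 -7.8 -0.3] [-1.46  0.63  0.06] 41.0
0.48 14.7 [-0.8 -6.4 -1.9] [-1.1   0.33 -0.02] 41.4
0.64 15.0 [ 0.7 -5.8 -3.2] [-0.85 -0.16  0.01] 40.7
0.8 15.3 [ 3.9 -4.2 -4.5] [-0.74 -0.54 -0.13] 40.9
0.96 15.6 [ 6.2 -3.7 -5.3] [-0.57 -1.02 -0.12] 40.6
1.12 15.9 [ 8.8 -3.1 -6.5] [-0.54 -1.34  0.34] 41.1
18.6917
```

View pics/g4.png

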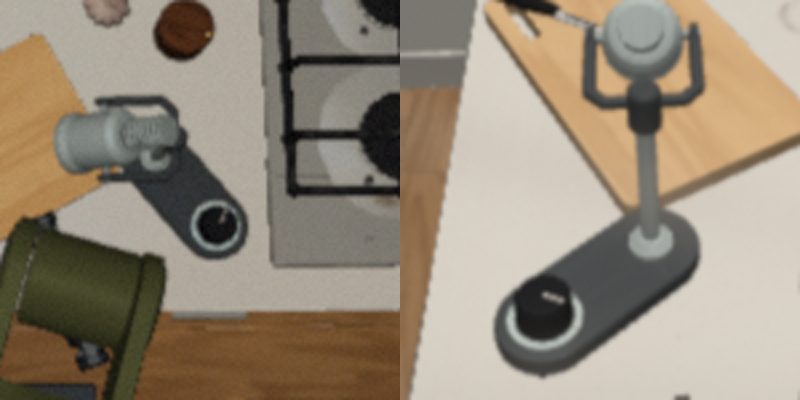

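The white line on the knob turned from up-left to up-right, about 65° clockwise, and stayed there, so the switch is on. I'll do a last check of the board and head, then hand in.

```bash
python3 - <<'E'
from h import *
bot.move_to([250,200,350],tool(0.35))
t=cam('top'); s=cam('side')
a=cv2.imread('pics/top0.png')
def corners(im):
    m=cv2.inRange(cv2.cvtColor(im,cv2.COLOR_BGR2HSV),(8,70,90),(25,255,255)); m[280:]=0; m[:170]=0
    m=cv2.morphologyEx(m,cv2.MORPH_OPEN,np.ones((3,3)))
    k=max(cv2.findContours(m,0,2)[0],key=cv2.contourArea)
    return cv2.minAreaRect(np.array([onz(t,u,v,20)[:2] for u,v in k[:,0]]).astype(np.float32))
b0,b1=corners(a),corners(t['image']); print(b0,b1)
p,_=headpose(PH1,T1,86);h=(p-headpose(PH1,T1,0)[0])/86;C=cloud(s)
q=C[(np.linalg.norm(C-p,axis=-1)<14)&(((C-p)@h)>-8)]; N=np.linalg.svd(q-q.mean(0))[2][2]; N*=np.sign(N@h); c=q.mean(0)
m=np.r_[MID,20]-c; print('end',c,N,'beam miss via disc+nominal pivot', np.linalg.norm(np.cross(m,(c-headpose(PH1,T1,0)[0])/86)))
st=bot.read_state(); print(st['clock'],st['ft_force'])
np.savez('fin.npz',t=t['image'],s=s['image'])
d=cv2.absdiff(a,t['image']).max(2); d[:150]=0
print('changed bystander px: salt',(d[170:192,378:402]>60).sum(),'garlic',(d[163:180,350:370]>60).sum(),'tumbler',(d[230:260,222:250]>60).sum(),'peeler',(d[240:290,262:300]>60).sum())
E
```

```text
((485.5101623535156, 41.95939636230469), (204.97975158691406, 328.6602478027344), 28.482728958129883) ((485.53515625, 41.82989501953125), (204.94296264648438, 329.13330078125), 28.437728881835938)
end [ 495.73328781 -177.18360876  247.91562697] [-1.68098629e-04 -7.21013790e-01  6.92920693e-01] beam miss via disc+nominal pivot 0.4402690832017695
19.9 [-1.24507155  0.26315623  0.29321084]
changed bystander px: salt 0 garlic 0 tumbler 0 peeler 0
```

```bash
python3 -c "
from rig import bot
print(bot.finish_job())"
```

```text
the job is handed in; nothing more can be done
None
```

The lamp head now points at the middle of the board and the switch is on. I handed the job in at about 20 s of the 51 s allowed; the hand-in gives no verdict.

- **Lamp head:** I gripped the rear grip and swung the arm from about 147° to 92.6° azimuth, tilting the head from about 0.04 to 0.77 rad. Then I let go and backed off.
    - In the last check, the beam line through the grip's end and the calculated pivot passed about 0.5 mm from the board's middle. That pivot was calculated, not measured, so the 0.5 mm figure is optimistic.
    - The axis direction taken from the tilt of the grip's end face differed between views, by up to about 0.07 rad (top camera). At this range that would be at most about 17 mm, still inside the 30 mm allowed.
- **Switch:** I turned the knob 1.12 rad clockwise and released it. The white line moved about 65° clockwise and stayed there, so the switch is past its click. I judged that angle by eye from the picture.
- **Board and other items:** The board moved less than 0.2 mm. The salt box, garlic, tumbler and peeler showed no change in the top view. The arm was clear of everything, with the wrist force near zero.

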